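# Refit the lid of a bench incubator and push its hinge pin home

## Robot

A 6-joint arm with a two-finger parallel gripper is mounted at the origin on the work surface. World frame = base frame: x ahead of the robot, y to its left, z up, the work surface at z = 0. Lengths are in mm, angles in rad, forces in N, time in s.
With the tool pointing down it reaches from about 300 to 775 mm from the base axis. Payload 14.6 kg.
Tool frame: the origin (TCP) lies on the front face of the gripper's body, between the roots of the fingers; the fingertips stand 97 mm ahead of it and the grasp point (between the pads) lies 78 mm ahead of it; z points along the fingers, y is the line along which they close (so a half turn about z gives the same grasp; the last joint's range is limited). The gripper opens to 94 mm and grips with 3 to 60 N. Pads are 16 mm wide; open, the fingers measure 119 mm over their backs; the gripper's body (75 mm by 177 mm) begins 78 mm behind the grasp point.
Start: joints at [-1.319, 0.3, 1.521, -0, 1.321, -0.067], TCP at [172.378, -522.279, 302.646] pointing down, gripper open.
Joint ranges: [-3.03, 3.03], [-0.79, 2.21], [0.23, 2.52], [-1.04, 4.18], [0, 3.07], [-2.55, 2.55]. Speed limits (rad/s): [2.22, 2.22, 2.57, 3.14, 3.14, 3.14].

## Interface

Orientations are given as [roll, pitch, yaw] about the fixed x, y, z axes, in that order (R = Rz(yaw) Ry(pitch) Rx(roll)).
In Python, from cell import * gives the robot as it stands.
- The arm moves only by the tool carry_out, never from a script. Its arguments are lists of equal length, an entry for each row: "slide": the shift along the world's x, y, z scaled (see below), a list of three; "dr": the turn, a rotation vector about the world's x, y, z scaled (see below), a list of three; "gripper": the opening in per cent of the stroke, from 0 (shut) to 100 (fully open). A call has 1 to 10 rows; each row is the pose to reach, as a shift and turn from the pose commanded when the call began, turning the shorter way round; what a row does not reach only later rows make up. The controller multiplies each number of a shift by 0.25 m and each number of a turn by 360 degrees. A row lasts 1/12 s, in which the tool goes at most 41.7 mm and 7.16 degrees, less where a joint would pass 70% of its speed; a pose out of reach is approached as far as the arm can. A call with a number of a shift or a turn outside -1 to 1 is refused whole. A call with a gripper value outside its range is refused whole. The fingers move at their own pace and stop on an object; "newtons" is the grip in N (left out, the last holds). Time passes only in rows, so rows that repeat a pose let the fingers close. It gives the time, the measured TCP pose, the force, the opening and the grip force at its end, in the units of the state.
- read_state(): the state, without advancing time (a new reading comes with each control period).
- camera(name): name is "scene" or "top" or "wrist"; returns the picture (400x640x3 uint8, red, green, blue); there is no depth.
- camera_model(name): a dict with "vfov" (degrees; the focal length in pixels is half the picture's height over the tangent of half this angle, whatever the lens; pixels are square), "cx", "cy" (the principal point, pixels), "k1" (the pictures are not rectified: a ray, as slopes to the right and down, at radius r is drawn at 1 + k1 r^2 times it, then the intrinsics apply), "R" (3x3) and "t" (3): a world point X has camera coordinates R X + t. Camera axes: x right, y down, z forward; pixel columns grow to the right and rows downward; lengths in mm; the calibration is good to about 2 mm. A picture is of the moment at which its call begins: read the wrist's pose just before it. camera_model takes no time and is no camera call; for the wrist camera it gives the pose at the moment of the call.
- sign_off(): hands the job in; it is judged then, once.
The state is a dict: "clock": time; "joints": joint angles; "qd": joint speeds; "effort": joint torques, N m; "eef_pos": TCP position; "eef_rot": TCP orientation; "wrist_force": force on the tool from outside, world axes, zero at the start; "moment": the same for the moment, N m; "finger_gap": finger opening in mm; "finger_force": force on a finger pad.
Only numpy, scipy, OpenCV 4.12 (cv2) and the standard library are available. Lean on these libraries where they do the work, as an engineer would, in place of code of your own. Each camera call takes 0.05 s, during which the arm holds its last target. There are 200 camera calls.

## Task

The small incubator's lid was taken off for disinfection: set it back on its case by the carrying bar, gently, with its hinge knuckles between those of the case. Then push the hinge pin through all five knuckles from the open right-hand end until its grip sits fully home against the first knuckle, feeling it through and never forcing it, let go, and leave the other things on the bench where they are.

Things in the scene. Friction and masses are not known exactly. Their poses are not given: they have to be found in the camera images.
- case: Small open incubator, fixed to the bench: pale box 120 (x) x 124 (y) x 80 mm high, open top. Origin: centre of its underside; z up, x towards its hinge side, away from the robot, y along the hinge to the left. The lid lies on its rim (z = 80 mm). Behind it, on a ledge, a steel hinge leaf carries three aluminium knuckles (tubes along y, 18 mm outside, 9.5 mm bore, 20 mm long) at y = -46, 0, +46 mm.
- hinge_mouth (a point): Mouth of the case's bore, at the open right-hand end of its row, if the leaf stood at the back end of its slotted screw holes: x = 83.5, y = -56, z = 90 mm in the case; axes as the case's. In fact the leaf is screwed down, squarely and firmly, anywhere up to 11 mm nearer (-x): feel or look where. y and z are true. No chamfer. The pin goes in along +y; the far end (y = +56) is capped.
- lid: Loose lid, 0.2 to 0.4 kg, lying flat on the bench: pale slab 132 (x) x 124 (y) x 18 mm. Origin: centre of its underside; z up, x towards its hinge edge (x = 66 mm). Behind that edge stand two knuckles, like the case's, at y = -23 and +23 mm. Put on, they drop between the case's three with 3 mm to spare on each side in y.
- lid_bore (a point): Middle of the lid's bore line, x = 75, y = 0, z = 10 mm in the lid; axes as the lid's. Slid back (+x) on the rim till its hinge edge just touches the fronts of the case's knuckles, the lid's bores are in line with theirs. It slides easily on the rim and the pin's taper can still shift it.
- lid_handle (a point): Centre of the black carrying bar on the lid, 48 mm above the lid's underside, over its middle: bar 14 (x) x 12 mm high, 78 mm free between its feet (y), 24 mm clear above the lid's top. Axes as the lid's.
- pin_grip (a point): Loose hinge pin, 50 to 80 g: middle of its square black grip (48 mm long, 14 x 14 mm). Axes: x along the pin to its tip, y and z square to the grip's sides. The grip's front face, 24 mm ahead, is the shoulder that meets the first knuckle. Steel shank: 8 mm diameter, 106 mm long, the last 4 mm tapering to 7 mm. It lies on the bench nose down by 1.7 degrees, its axis 7 mm up at the shoulder.
- pin_tip (a point): Tip of the same pin, on its axis, 130 mm ahead of the grip's middle; axes as the grip's. With the grip home it stands at y = 50 mm in the case's frame.
- dish_large: Bystander: flat round clear dish with its cover, 70 mm across, 15 mm high. Origin at its underside.
- dish_small: Bystander: flat round clear dish with its cover, 50 mm across, 15 mm high. Origin at its underside.
- pen: Bystander: ball pen, 10 mm thick, 125 mm long, lying. Origin at its underside.
- screwdriver_grip (a point): Bystander: screwdriver, 150 mm long, lying. Origin on its handle.
- media_bottle: Bystander: small amber bottle, 44 mm across, 85 mm tall. Origin at its underside.
Things that resemble listed ones, but are neither listed nor needed, are in the scene too. There is more than one size of the part that bears pin_grip; the job needs the smaller.

How it is judged:
By the outcome, as a careful person would: the job done as asked, in the order asked, and still so for the second after the job is handed in, with the robot touching nothing.
It also fails if it takes over 72 s, if anything falls off the work surface, if the arm or the gripper's body presses on something with over 40 N, if the wrist force passes 120 N, or if a joint passes its speed limit or range.

## Working session

There is one attempt and no reset: what is moved stays moved. The work goes in short steps, Python scripts to look and compute and a tool call to move; the robot and the scene stay as the last step left them, time stands still between calls to the robot, and variables do not carry over. Pictures are saved under pics/ and viewed, at most 10 in all, crops included, and the job is handed in when it is done.

Besides the shell and the picture viewer there is one more tool, called after "Request:" in YAML: its name, and indented under it one key for each argument. carry_out: Moves the arm, as the interface text tells. Its arguments: {"type":"object","properties":{"slide":{"type":"array","items":{"type":"array","items":{"type":"number","minimum":-1,"maximum":1}}},"dr":{"type":"array","items":{"type":"array","items":{"type":"number","minimum":-1,"maximum":1}}},"gripper":{"type":"array","items":{"type":"number"}},"newtons":{"type":"number"}},"required":["slide","dr","gripper"]}

```bash
mkdir -p pics; ls
python3 - <<'E'
from cell import *
import cv2,json
for n in("top","scene"):
    im=camera(n); cv2.imwrite(f"pics/{n}0.png",im[:,:,::-1]); m=camera_model(n); print(n,m)
s=read_state();print(s)
E
```

```text
pics
top {'vfov': 42.18152691704023, 'cx': 318.31727418002936, 'cy': 193.56255612308476, 'k1': -0.12863710382264268, 'R': array([[ 0.02278126, -0.99971096, -0.00768232],
       [-0.98834764, -0.0213642 , -0.1507067 ],
       [ 0.15049901,  0.01102609, -0.98854867]]), 't': array([ -21.33257256,  428.72503348, 1563.45310352])}
scene {'vfov': 55.30007198221445, 'cx': 316.6953330864644, 'cy': 202.26887063521724, 'k1': -0.02370513675278996, 'R': array([[ 0.18536093,  0.98250196, -0.01819967],
       [ 0.69008074, -0.14333285, -0.70939711],
       [-0.69959266,  0.11893527, -0.70457399]]), 't': array([ -75.12428339, -234.70668263, 1322.83114011])}
{'clock': 0.1, 'joints': array([-1.31860694e+00,  3.00414533e-01,  1.52148972e+00,  5.55236954e-05,
        1.32070724e+00, -6.65951240e-02]), 'qd': array([-0.00086725, -0.00096621, -0.0027296 , -0.00083792, -0.00104341,
        0.00037211]), 'effort': array([-6.56856116e-06, -5.32643294e+01, -3.53284836e+01,  7.09174946e-02,
        2.34395522e-02, -5.91219737e-05]), 'eef_pos': array([ 172.35393885, -522.16390754,  302.15595974]), 'eef_rot': array([-3.14057965e+00, -1.21462642e-04,  3.18770676e-01]), 'wrist_force': array([ 0.41774698, -0.90952334,  0.20175979]), 'moment': array([0.01046016, 0.00790615, 0.00114268]), 'finger_force': 0.0, 'finger_gap': 94.1975538448028}
```

View pics/top0.png

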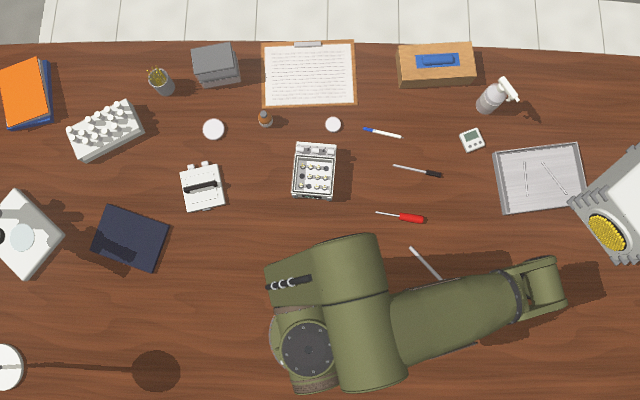

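View pics/scene0.png

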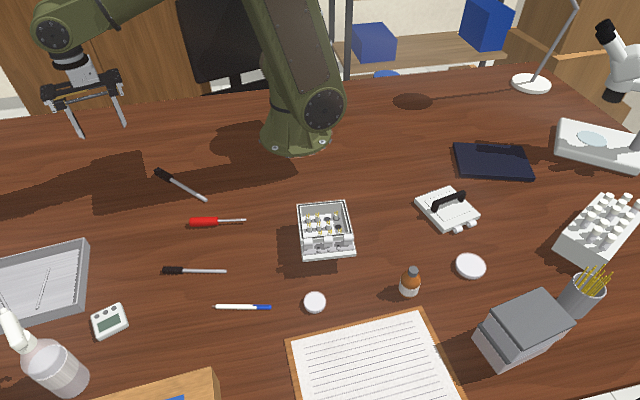

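Top view: the case is at about (315,172), the lid at (203,188) with its black bar at (200,187), and one pin at (417,171). A second pin is partly hidden at (425,262). In the scene view the two pins are at (180,185) and (195,270).

```bash
cat > h.py <<'E'
import numpy as np,cv2
from cell import *
def K(m):
    f=200/np.tan(np.radians(m["vfov"])/2); return f
def ray(m,uv):
    uv=np.atleast_2d(np.array(uv,float)); d=(uv-[m["cx"],m["cy"]])/K(m); s=d.copy()
    for _ in range(20): s=d/(1+m["k1"]*(s**2).sum(1,keepdims=True))
    v=np.c_[s,np.ones(len(s))]@m["R"]; return -m["R"].T@m["t"],v
def onz(m,uv,z):
    c,v=ray(m,uv); return c+v*((z-c[2])/v[:,2])[:,None]
def proj(m,X):
    c=np.atleast_2d(X)@m["R"].T+m["t"]; s=c[:,:2]/c[:,2:]; return s*(1+m["k1"]*(s**2).sum(1,keepdims=True))*K(m)+[m["cx"],m["cy"]]
def tri(m1,u1,m2,u2):
    c1,v1=ray(m1,u1);c2,v2=ray(m2,u2);v1=v1[0]/np.linalg.norm(v1);v2=v2[0]/np.linalg.norm(v2)
    a,b=np.linalg.lstsq(np.c_[v1,-v2],c2-c1,rcond=None)[0]
    p,q=c1+a*v1,c2+b*v2; return (p+q)/2,np.linalg.norm(p-q)
E
python3 - <<'E'
from h import *
np.set_printoptions(precision=1,suppress=True)
s=camera_model("scene");t=camera_model("top")
A=onz(s,[[155,170],[179,184],[207,200]],7);B=onz(s,[[163,270],[184,270],[227,271]],7)
print(A,np.linalg.norm(A[2]-A[0]),B,np.linalg.norm(B[2]-B[0]))
print("Btop",onz(t,[[442,176],[425,171],[393,165]],7))
print("lid handle",onz(t,[[184,190],[217,184]],48),"scene",onz(s,[[434,210],[465,195]],48))
print("case top corners",onz(t,[[292,196],[335,199],[296,147],[337,148]],80))
big=lambda n:cv2.resize
for n,(x0,y0,x1,y1) in dict(top=(170,130,350,225),scene=(280,160,480,265)).items():
    im=camera(n)[:,:,::-1][y0:y1,x0:x1]; cv2.imwrite(f"pics/{n}c.png",cv2.resize(im,None,fx=4,fy=4,interpolation=2))
a,b=[cv2.imread(f"pics/{n}c.png") for n in("top","scene")]
b=cv2.copyMakeBorder(b,0,0,0,0,0);w=800;a=cv2.copyMakeBorder(a,0,0,0,w-a.shape[1],0)
cv2.imwrite("pics/both.png",cv2.resize(np.vstack([a,b]),None,fx=.74,fy=.74))
E
```

```text
[[ 105.8 -458.4    7. ]
 [ 189.2 -379.1    7. ]
 [ 276.7 -294.8    7. ]] 236.60190070264431 [[ 502.4 -396.6    7. ]
 [ 512.4 -346.1    7. ]
 [ 535.7 -243.5    7. ]] 156.6776590669845
Btop [[ 497.6 -401.2    7. ]
 [ 512.4 -347.1    7. ]
 [ 529.3 -245.4    7. ]]
lid handle [[428.9 402.4  48. ]
 [449.7 300.3  48. ]] scene [[480.1 296.6  48. ]
 [444.3 400.6  48. ]]
case top corners [[412.8  66.   80. ]
 [406.5 -62.4  80. ]
 [563.1  58.5  80. ]
 [562.6 -65.7  80. ]]
```

View pics/both.png

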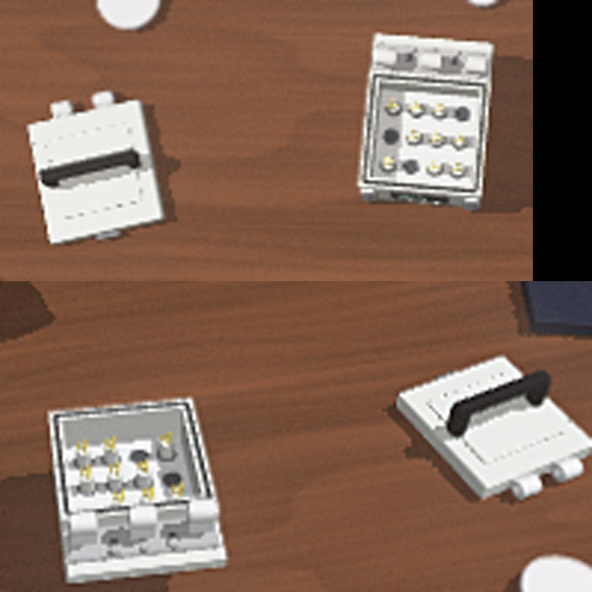

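Bottom-crop check: pin B comes out 157 mm long, close to the 154 mm expected, so it is the smaller one; pin A is about 237 mm. Lid yaw is about 12° and the case is nearly square. Next I'll look at each from close by with the wrist camera.

Run:
```python
from h import *
np.set_printoptions(precision=3,suppress=True)
m=camera_model("wrist");s=read_state();from scipy.spatial.transform import Rotation as R
T=R.from_euler("xyz",s["eef_rot"]).as_matrix()
print(m["vfov"],m["k1"],m["cx"],m["cy"]); print("cam in tool",T.T@(-m["R"].T@m["t"]-s["eef_pos"]),(m["R"]@T))
```

```text
59.3976920958328 -0.058850322744527776 317.80389843896313 196.02887664798905
cam in tool [ 75.044   0.197 -84.203] [[-0.     1.    -0.001]
 [-0.966 -0.    -0.257]
 [-0.257  0.001  0.966]]
```

Request:
carry_out:
  slide:
    - [0.3,0.2,0.1]
    - [0.6,0.4,0.2]
    - [0.9,0.6,0.2]
    - [1.0,0.7,0.2]
    - [1.0,0.7,0.2]
    - [1.0,0.7,0.2]
    - [1.0,0.7,0.2]
    - [1.0,0.7,0.2]
    - [1.0,0.7,0.2]
  dr:
    - [0,0,0.02]
    - [0,0,0.04]
    - [0,0,0.06]
    - [0,0,0.08]
    - [0,0,0.1]
    - [0,0,0.12]
    - [0,0,0.14]
    - [0,0,0.16]
    - [0,0,0.17]
  gripper: [100,100,100,100,100,100,100,100,100]

```text
clock: 0.95
eef_pos: [425.1, -344.8, 352.9]
eef_rot: [3.141, -0.0, 1.398]
wrist_force: [-0.5, -0.8, -0.1]
finger_gap: 94.3
finger_force: 0.0
```

Run:
```python
from h import *
import pickle
m=camera_model("wrist");im=camera("wrist");pickle.dump((m,im),open("w1.pkl","wb"))
cv2.imwrite("pics/w1.png",im[:,:,::-1]); print(proj(m,[[503,-377,7],[532,-244,4],[460,0,80]]))
```

```text
[[ 382.55916775  179.19510958]
 [ 391.89763769   65.54505156]
 [ 288.24043974 -210.94349301]]
```

Request:
carry_out:
  slide:
    - [0,0.16,0]
    - [0,0.32,0]
    - [0,0.48,0]
    - [0,0.64,0.0]
    - [0,0.8,0]
    - [0,0.96,0]
    - [0,1.0,0]
    - [0,1.0,0]
  dr:
    - [0,0,0.01]
    - [0,0,0.02]
    - [0,0,0.03]
    - [0,0,0.04]
    - [0,0,0.04]
    - [0,0,0.04]
    - [0,0,0.04]
    - [0,0,0.04]
  gripper: [100,100,100,100,100,100,100,100]

```text
clock: 1.67
eef_pos: [422.2, -95.7, 352.9]
eef_rot: [3.141, 0.0, 1.639]
wrist_force: [0.2, -0.4, 0.7]
finger_gap: 94.1
finger_force: 0.0
```

Run:
```python
from h import *
import pickle
m=camera_model("wrist");im=camera("wrist");pickle.dump((m,im),open("w2.pkl","wb"))
cv2.imwrite("pics/w2.png",im[:,:,::-1]); print(proj(m,[[460,0,80],[440,350,48]]),read_state()["eef_pos"],read_state()["eef_rot"])
```

```text
[[ 362.39590365   83.56967548]
 [ 367.8269249  -284.85602158]] [422.31435832 -97.08512034 352.79260115] [3.14130285e+00 3.78428673e-04 1.63859036e+00]
```

View pics/w2.png

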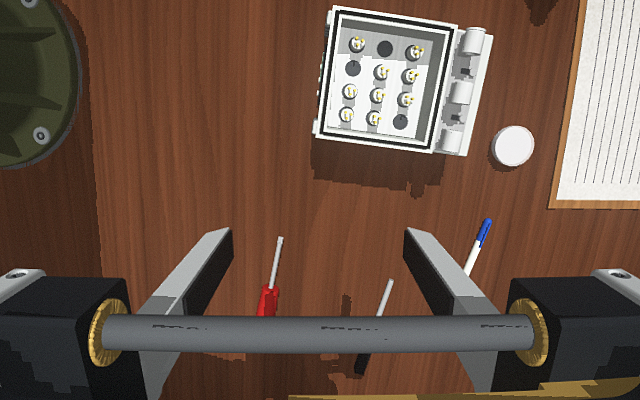

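Wrist view 2: the case rim corners are about (333,8), (458,25), (435,152) and (316,136). Its knuckles are at (474,40), (460,92) and (451,139). I'll look closer and more squarely.

Request:
carry_out:
  slide:
    - [0.1,0.04,-0.12]
    - [0.2,0.08,-0.24]
    - [0.3,0.12,-0.36]
    - [0.3,0.12,-0.4]
    - [0.3,0.12,-0.4]
    - [0.3,0.12,-0.4]
  dr:
    - [0,0,-0.01]
    - [0,0,-0.02]
    - [0,0,-0.025]
    - [0,0,-0.025]
    - [0,0,-0.025]
    - [0,0,-0.025]
  gripper: [100,100,100,100,100,100]

```text
clock: 2.22
eef_pos: [497.2, -68.7, 252.7]
eef_rot: [-3.141, 0.0, 1.48]
wrist_force: [-0.1, -0.3, 0.4]
finger_gap: 94.4
finger_force: 0.0
```

Run:
```python
from h import *
import pickle
m=camera_model("wrist");im=camera("wrist");pickle.dump((m,im),open("w3.pkl","wb"))
crop=im[0:200,200:470,::-1]
cv2.imwrite("pics/w3.png",cv2.resize(crop,None,fx=2.9,fy=2.9,interpolation=cv2.INTER_CUBIC)); print(read_state()["eef_pos"],read_state()["eef_rot"])
```

```text
[497.23644181 -68.58695006 253.76070435] [3.14053040e+00 2.96384816e-04 1.47990424e+00]
```

View pics/w3.png

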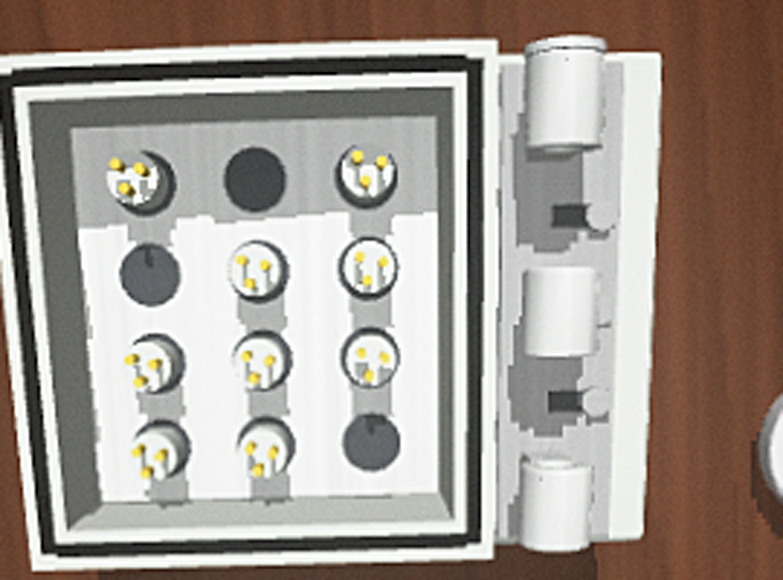

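Wrist view 3, crop pixels: the rim's hinge-side corners are at (497,40) and (494,557), with the near-left corner at (33,571). The middle knuckle spans rows 268–355 and columns 526–597.

Run:
```python
from h import *
import pickle
np.set_printoptions(precision=1,suppress=True)
m,im=pickle.load(open("w3.pkl","rb"))
u=lambda L:np.array(L,float)/2.9+[200,0]-.33
C=onz(m,u([[497,40],[494,557],[33,571]]),80); print("rim",C, C[0]-C[1],C[1]-C[2])
print("yaw",np.degrees(np.arctan2(-(C[0]-C[1])[0],(C[0]-C[1])[1])),np.degrees(np.arctan2((C[1]-C[2])[1],(C[1]-C[2])[0])))
print("cen",(C[0]+C[2])/2)
print("mid kn ends z99",onz(m,u([[562,267],[562,355]]),99),"sides z90",onz(m,u([[526,310],[597,310]]),90))
print("1st kn",onz(m,u([[558,465],[558,549]]),99),onz(m,u([[522,510],[592,510]]),90))
print("3rd kn",onz(m,u([[565,40],[565,148]]),99),onz(m,u([[527,95],[604,95]]),90))
# lid from top
t=camera_model("top")
# pin from w1
m,im=pickle.load(open("w1.pkl","rb"))
cv2.imwrite("pics/w1c.png",cv2.resize(im[40:240,250:520,::-1],None,fx=2.9,fy=2.9,interpolation=2))
```

```text
rim [[545.5  61.3  80. ]
 [537.7 -63.   80. ]
 [416.9 -55.8  80. ]] [  7.8 124.3   0. ] [120.8  -7.2   0. ]
yaw -3.5927420916197352 -3.4098977664346597
cen [481.2   2.8  80. ]
mid kn ends z99 [[554.3   8.3  99. ]
 [553.5 -11.3  99. ]] sides z90 [[547.3  -0.7  90. ]
 [564.1  -2.2  90. ]]
1st kn [[551.5 -36.8  99. ]
 [550.8 -57.3  99. ]] [[544.  -48.9  90. ]
 [561.4 -50.5  90. ]]
3rd kn [[557.2  56.   99. ]
 [556.1  33.7  99. ]] [[550.   46.9  90. ]
 [567.5  45.5  90. ]]
```

Request:
carry_out:
  slide:
    - [-0.02,0.16,0.1]
    - [-0.04,0.32,0.2]
    - [-0.08,0.48,0.3]
    - [-0.1,0.64,0.3]
    - [-0.12,0.8,0.3]
    - [-0.16,0.96,0.3]
    - [-0.2,1.0,0.3]
    - [-0.2,1.0,0.3]
    - [-0.2,1.0,0.3]
  dr:
    - [0,0,0.01]
    - [0,0,0.02]
    - [0,0,0.03]
    - [0,0,0.04]
    - [0,0,0.045]
    - [0,0,0.045]
    - [0,0,0.045]
    - [0,0,0.045]
    - [0,0,0.045]
  gripper: [100,100,100,100,100,100,100,100,100]

```text
clock: 3.02
eef_pos: [447.0, 182.7, 329.5]
eef_rot: [3.139, -0.0, 1.766]
wrist_force: [0.9, 0.1, 0.7]
finger_gap: 93.8
finger_force: 0.0
```

Run:
```python
from h import *
import pickle
m=camera_model("wrist");im=camera("wrist");pickle.dump((m,im),open("w4.pkl","wb"))
print(proj(m,[440,350,48]),read_state()["eef_pos"],read_state()["eef_rot"])
u=proj(m,[440,350,48])[0].astype(int);x0=max(0,u[0]-130);y0=max(0,u[1]-100);print(x0,y0)
a=cv2.resize(im[y0:y0+190,x0:x0+260,::-1],(520,380),interpolation=2)
m,im=pickle.load(open("w1.pkl","rb"))
b=cv2.resize(im[50:200,340:440,::-1],(253,380),interpolation=2)
cv2.imwrite("pics/w4.png",np.hstack([a,b]))
```

```text
[[342.97013919   5.85856984]] [447.41844046 181.97900841 329.19976431] [ 3.13891979e+00 -4.96649466e-05  1.76401844e+00]
212 0
```

View pics/w4.png

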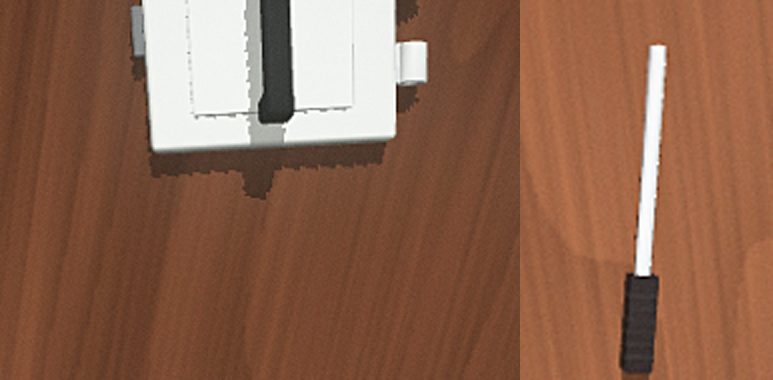

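The lid's near edge runs from crop (154,152) to (397,136), with the bar's near foot at (277,115). In the pin panel the tip is at (657,45), the shoulder at (643,275) and the grip end at (637,373).

Run:
```python
from h import *
import pickle
np.set_printoptions(precision=1,suppress=True)
m,im=pickle.load(open("w4.pkl","rb"))
E=onz(m,np.array([[154,150],[397,135]])/2+[212,0],18);d=E[1]-E[0];L=np.linalg.norm(d);x=d/L;y=np.array([-x[1],x[0],0])
print("lid edge",E,L,np.degrees(np.arctan2(x[1],x[0])),"centre",E.mean(0)+62*y)
B=onz(m,np.array([[277,60],[277,10]])/2+[212,0],54);print("bar line",B)
m,im=pickle.load(open("w1.pkl","rb"))
P=onz(m,(np.array([[657,45],[643,275],[637,373]])-[520,0])/2.53+[340,50],7)
d=P[0]-P[2];print("pin",P,np.linalg.norm(d),np.degrees(np.arctan2(d[1],d[0])),np.linalg.norm(P[0]-P[1]))
```

```text
lid edge [[398.  278.8  18. ]
 [524.7 312.2  18. ]] 131.10220666477713 14.774949264094845 centre [445.5 355.4  18. ]
bar line [[451.4 328.8  54. ]
 [446.7 350.6  54. ]]
pin [[ 533.6 -247.1    7. ]
 [ 513.7 -352.5    7. ]
 [ 504.7 -401.4    7. ]] 156.98704287018933 79.36507385231194 107.27085175232412
```

Request:
carry_out:
  slide:
    - [0,0.15,0]
    - [0,0.3,0]
    - [0,0.42,0]
    - [0,0.42,0]
    - [0,0.42,0]
  dr:
    - [0,0,0.005]
    - [0,0,0.007]
    - [0,0,0.007]
    - [0,0,0.007]
    - [0,0,0.007]
  gripper: [100,100,100,100,100]

```text
clock: 3.48
eef_pos: [448.0, 287.2, 328.0]
eef_rot: [3.141, 0.0, 1.808]
wrist_force: [-0.4, -0.6, 0.0]
finger_gap: 93.8
finger_force: 0.0
```

Run:
```python
from h import *
import pickle
np.set_printoptions(precision=1,suppress=True)
m=camera_model("wrist");im=camera("wrist");pickle.dump((m,im),open("w5.pkl","wb"))
print(read_state()["eef_pos"],read_state()["eef_rot"])
g=cv2.cvtColor(im,cv2.COLOR_RGB2HSV)
w=((g[...,1]<50)&(g[...,2]>170)).astype(np.uint8);w[230:]=0
w=cv2.morphologyEx(w,cv2.MORPH_CLOSE,np.ones((25,25)));w=cv2.morphologyEx(w,cv2.MORPH_OPEN,np.ones((35,35)))
n,l,st,c=cv2.connectedComponentsWithStats(w)
c0=proj(m,[445,355,18])[0];print(c0,st,c)
k=l[int(c0[1]),int(c0[0])]
cs=cv2.findContours((l==k).astype(np.uint8),0,2)[0][0];r=cv2.minAreaRect(cs);P=onz(m,cv2.boxPoints(r),18)
print("k",k,"box",P,P.mean(0),[np.linalg.norm(P[i]-P[i-1]) for i in range(4)],[np.degrees(np.arctan2(*(P[i]-P[i-1])[[1,0]])) for i in range(4)])
d=((g[...,2]<60)&(l==k)).astype(np.uint8);n,l2,st2,_=cv2.connectedComponentsWithStats(d);k2=1+st2[1:,4].argmax()
r=cv2.minAreaRect(cv2.findContours((l2==k2).astype(np.uint8),0,2)[0][0]);Q=onz(m,cv2.boxPoints(r),54);print("bar",Q,Q.mean(0),[np.linalg.norm(Q[i]-Q[i-1]) for i in range(4)],[np.degrees(np.arctan2(*(Q[i]-Q[i-1])[[1,0]])) for i in range(4)])
```

```text
[448.  286.5 328. ] [3.1 0.  1.8]
[329.2 110.1] [[     0      0    640    400 239270]
 [   269     52    135    115  14549]
 [   461    148     47     48   2181]] [[317.2 205.3]
 [333.2 108.3]
 [483.8 171.4]]
k 1 box [[368.5 398.7  18. ]
 [506.6 432.4  18. ]
 [542.1 314.7  18. ]
 [393.4 278.7  18. ]] [452.6 356.1  18. ] [np.float64(122.54835955968086), np.float64(142.1379425894034), np.float64(122.9895631822485), np.float64(152.90162491080395)] [np.float64(101.75482575890354), np.float64(13.732818678326352), np.float64(-73.22207348498034), np.float64(-166.3947988481087)]
bar [[425.3 400.7  54. ]
 [439.4 404.1  54. ]
 [464.  307.6  54. ]
 [448.9 304.   54. ]] [444.4 354.1  54. ] [np.float64(99.55306741558512), np.float64(14.48153702384494), np.float64(99.57991175674752), np.float64(15.459771571397917)] [np.float64(103.74087711765289), np.float64(13.675461694187229), np.float64(-75.69628450503012), np.float64(-166.40208101768144)]
```

Request:
carry_out:
  slide:
    - [-0.012,0.15,0]
    - [-0.012,0.272,-0.1]
    - [-0.012,0.272,-0.26]
    - [-0.012,0.272,-0.42]
    - [-0.012,0.272,-0.58]
    - [-0.012,0.272,-0.72]
    - [-0.012,0.272,-0.79]
    - [-0.012,0.272,-0.805]
    - [-0.012,0.272,-0.805]
  dr:
    - [0,0,0.001]
    - [0,0,0.001]
    - [0,0,0.001]
    - [0,0,0.001]
    - [0,0,0.001]
    - [0,0,0.001]
    - [0,0,0.001]
    - [0,0,0.001]
    - [0,0,0.001]
  gripper: [100,100,100,100,100,100,100,100,100]

```text
clock: 4.28
eef_pos: [445.1, 354.3, 126.3]
eef_rot: [-3.141, 0.001, 1.812]
wrist_force: [-0.1, 0.0, 0.7]
finger_gap: 93.7
finger_force: 0.0
```

Request:
carry_out:
  slide:
    - [0,0,0]
    - [0,0,0]
    - [0,0,0]
    - [0,0,0]
    - [0,0,0]
    - [0,0,0]
    - [0,0,0]
    - [0,0,0]
    - [0,0,0]
    - [0,0,0]
  dr:
    - [0,0,0]
    - [0,0,0]
    - [0,0,0]
    - [0,0,0]
    - [0,0,0]
    - [0,0,0]
    - [0,0,0]
    - [0,0,0]
    - [0,0,0]
    - [0,0,0]
  gripper: [30,20,10,0,0,0,0,0,0,0]
  newtons: 35

```text
clock: 5.12
eef_pos: [444.3, 355.7, 126.4]
eef_rot: [-3.141, 0.0, 1.814]
wrist_force: [-1.2, -0.3, 0.2]
finger_gap: 30.7
finger_force: 0.0
```

Request:
carry_out:
  slide:
    - [0,0,0]
    - [0,0,0]
    - [0,0,0]
    - [0,0,0]
    - [0,0,0]
  dr:
    - [0,0,0]
    - [0,0,0]
    - [0,0,0]
    - [0,0,0]
    - [0,0,0]
  gripper: [0,0,0,0,0]

```text
clock: 5.53
eef_pos: [444.4, 355.7, 126.4]
eef_rot: [-3.142, 0.0, 1.814]
wrist_force: [-0.7, 0.9, -0.8]
finger_gap: 13.4
finger_force: 35.0
```

Request:
carry_out:
  slide:
    - [0,0,0.1]
    - [0,0,0.2]
    - [0,0,0.35]
    - [0,0,0.5]
    - [0,0,0.56]
    - [0,0,0.56]
  dr:
    - [0,0,0]
    - [0,0,0]
    - [0,0,0]
    - [0,0,0]
    - [0,0,0]
    - [0,0,0]
  gripper: [0,0,0,0,0,0]

```text
clock: 6.03
eef_pos: [445.0, 356.2, 270.3]
eef_rot: [3.136, -0.002, 1.814]
wrist_force: [0.2, -0.5, -2.0]
finger_gap: 13.8
finger_force: 35.0
```

Run:
```python
from h import *
import pickle
from scipy.spatial.transform import Rotation as R
np.set_printoptions(precision=1,suppress=True)
s=read_state();m=camera_model("wrist");im=camera("wrist")
T=R.from_euler("xyz",s["eef_rot"]).as_matrix();pickle.dump((m,im,s),open("w6.pkl","wb"))
p=lambda x,y,h:proj(m,s["eef_pos"]+T@np.array([x,y,78+48-h]))  # h above lid underside
print("pred edge y=62 top",p(62,-66,18),p(62,66,18),"bar end top",p(49,-7,54),p(49,7,54))
cv2.imwrite("pics/w6.png",im[:,:,::-1])
```

```text
pred edge y=62 top [[195.7 127.1]] [[438.4 127.1]] bar end top [[301.4 161.2]] [[332.5 161.2]]
```

View pics/w6.png

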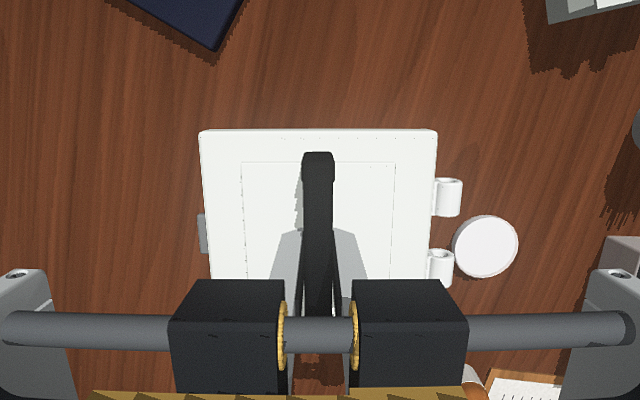

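Request:
carry_out:
  slide:
    - [0.015,-0.04,0]
    - [0.03,-0.12,0]
    - [0.05,-0.24,0]
    - [0.07,-0.36,0]
    - [0.09,-0.48,0]
    - [0.11,-0.6,0]
    - [0.124,-0.72,0]
    - [0.124,-0.84,0]
    - [0.124,-0.95,0]
    - [0.124,-1.0,0]
  dr:
    - [0,0,-0.005]
    - [0,0,-0.01]
    - [0,0,-0.015]
    - [0,0,-0.02]
    - [0,0,-0.025]
    - [0,0,-0.03]
    - [0,0,-0.035]
    - [0,0,-0.04]
    - [0,0,-0.045]
    - [0,0,-0.0483]
  gripper: [0,0,0,0,0,0,0,0,0,0]

```text
clock: 6.92
eef_pos: [474.7, 102.4, 264.2]
eef_rot: [-3.138, 0.001, 1.505]
wrist_force: [1.0, 0.4, -3.3]
finger_gap: 13.9
finger_force: 35.0
```

Lid in hand: its far edge is at row 129 (predicted 127) and spans columns 199–437 (predicted 196–438). The lid therefore sits about 1 mm towards −y in the grip, and square.

Request:
carry_out:
  slide:
    - [0.0,-0.1,0]
    - [0.002,-0.2,0]
    - [0.004,-0.3,0]
    - [0.004,-0.37,-0.04]
    - [0.004,-0.392,-0.08]
    - [0.004,-0.392,-0.08]
    - [0.004,-0.392,-0.08]
  dr:
    - [0,0,0]
    - [0,0,0]
    - [0,0,0]
    - [0,0,0]
    - [0,0,0]
    - [0,0,0]
    - [0,0,0]
  gripper: [0,0,0,0,0,0,0]

```text
clock: 7.5
eef_pos: [475.8, 7.8, 244.9]
eef_rot: [-3.138, -0.0, 1.509]
wrist_force: [0.2, -0.1, -1.9]
finger_gap: 13.4
finger_force: 35.0
```

Run:
```python
from h import *
import pickle
from scipy.spatial.transform import Rotation as R
np.set_printoptions(precision=1,suppress=True)
m=camera_model("wrist");im=camera("wrist");s=read_state()
print(s["eef_pos"],s["eef_rot"][2],s["clock"],s["wrist_force"],s["moment"])
T=R.from_euler("xyz",s["eef_rot"]).as_matrix();pickle.dump((m,im,s),open("w7.pkl","wb"))
cv2.imwrite("pics/w7.png",cv2.resize(im[110:310,380:540,::-1],None,fx=3,fy=3,interpolation=2))
```

```text
[476.1   8.2 245.7] 1.5103475237377206 7.55 [ 0.4  0.7 -2. ] [-0.1 -0.1  0. ]
```

View pics/w7.png

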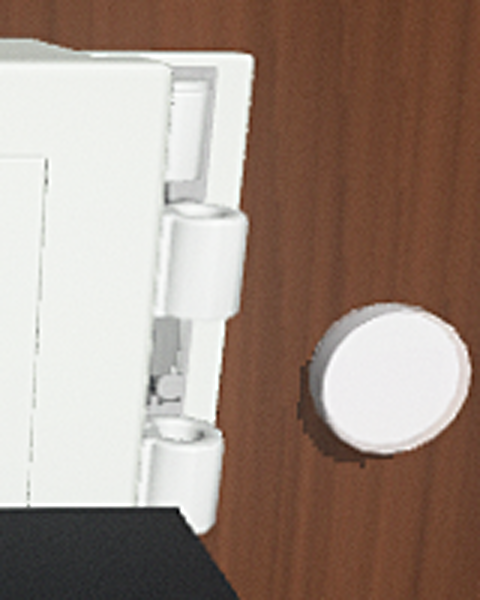

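Run:
```python
from h import *
import pickle
np.set_printoptions(precision=1,suppress=True)
m,im,s=pickle.load(open("w7.pkl","rb"))
u=lambda L:np.array(L,float)/3+[380,110]-.33
print("case kn3 near end",onz(m,u([[185,182]]),99),"far end",onz(m,u([[185,82]]),99))
print("lid kn ends",onz(m,u([[212,207],[210,318],[182,421],[175,530]]),138.6))
```

```text
case kn3 near end [[560.5  33.7  99. ]] far end [[559.9  56.   99. ]]
lid kn ends [[552.   37.  138.6]
 [552.5  15.2 138.6]
 [547.7  -5.9 138.6]
 [547.2 -29.9 138.6]]
```

Request:
carry_out:
  slide:
    - [0,-0.01,-0.02]
    - [0,-0.019,-0.05]
    - [0,-0.019,-0.07]
    - [0,-0.019,-0.08]
    - [0,-0.019,-0.09]
    - [0,-0.019,-0.09]
  dr:
    - [0,0,0]
    - [0,0,0]
    - [0,0,0]
    - [0,0,0]
    - [0,0,0]
    - [0,0,0]
  gripper: [0,0,0,0,0,0]

```text
clock: 8.05
eef_pos: [476.3, 3.1, 223.4]
eef_rot: [-3.141, -0.0, 1.511]
wrist_force: [-0.9, -1.1, -1.7]
finger_gap: 13.5
finger_force: 35.0
```

Request:
carry_out:
  slide:
    - [0,0,-0.006]
    - [0,0,-0.012]
    - [0,0,-0.018]
    - [0,0,-0.024]
    - [0,0,-0.028]
    - [0,0,-0.028]
  dr:
    - [0,0,0]
    - [0,0,0]
    - [0,0,0]
    - [0,0,0]
    - [0,0,0]
    - [0,0,0]
  gripper: [0,0,0,0,0,0]

```text
clock: 8.55
eef_pos: [476.3, 3.0, 216.7]
eef_rot: [-3.141, -0.0, 1.511]
wrist_force: [-0.8, -0.8, -2.7]
finger_gap: 13.6
finger_force: 35.0
```

Request:
carry_out:
  slide:
    - [0,0,-0.006]
    - [0,0,-0.012]
    - [0,0,-0.018]
    - [0,0,-0.024]
    - [0,0,-0.03]
    - [0,0,-0.034]
    - [0,0,-0.034]
  dr:
    - [0,0,0]
    - [0,0,0]
    - [0,0,0]
    - [0,0,0]
    - [0,0,0]
    - [0,0,0]
    - [0,0,0]
  gripper: [0,0,0,0,0,0,0]

```text
clock: 9.13
eef_pos: [476.3, 3.0, 208.1]
eef_rot: [-3.141, 0.0, 1.511]
wrist_force: [-0.5, 1.2, -1.9]
finger_gap: 13.5
finger_force: 35.0
```

Request:
carry_out:
  slide:
    - [0,0,-0.002]
    - [0,0,-0.004]
    - [0,0,-0.006]
    - [0,0,-0.006]
  dr:
    - [0,0,0]
    - [0,0,0]
    - [0,0,0]
    - [0,0,0]
  gripper: [0,0,0,0]

```text
clock: 9.47
eef_pos: [476.4, 3.0, 206.9]
eef_rot: [3.142, -0.0, 1.511]
wrist_force: [-0.2, -0.1, -2.6]
finger_gap: 13.5
finger_force: 35.0
```

Request:
carry_out:
  slide:
    - [0,0,-0.001]
    - [0,0,-0.002]
    - [0,0,-0.003]
    - [0,0,-0.003]
  dr:
    - [0,0,0]
    - [0,0,0]
    - [0,0,0]
    - [0,0,0]
  gripper: [0,0,0,0]

```text
clock: 9.8
eef_pos: [476.4, 3.0, 206.3]
eef_rot: [3.141, 0.0, 1.511]
wrist_force: [-1.4, -0.3, 1.4]
finger_gap: 13.9
finger_force: 35.0
```

Request:
carry_out:
  slide:
    - [0,0,-0.001]
    - [0,0,-0.002]
    - [0,0,-0.002]
  dr:
    - [0,0,0]
    - [0,0,0]
    - [0,0,0]
  gripper: [0,0,0]

```text
clock: 10.05
eef_pos: [476.4, 3.0, 206.3]
eef_rot: [3.141, 0.0, 1.511]
wrist_force: [-5.6, 0.5, 8.9]
finger_gap: 13.4
finger_force: 35.0
```

Request:
carry_out:
  slide:
    - [0,0,0.002]
    - [0.004,0,0.002]
    - [0.008,0,0.002]
    - [0.012,-0.001,0.002]
    - [0.012,-0.001,0.002]
  dr:
    - [0,0,0]
    - [0,0,0]
    - [0,0,0]
    - [0,0,0]
    - [0,0,0]
  gripper: [0,0,0,0,0]

```text
clock: 10.47
eef_pos: [479.6, 2.8, 206.3]
eef_rot: [3.142, -0.0, 1.511]
wrist_force: [-4.0, 0.6, 5.3]
finger_gap: 13.4
finger_force: 35.0
```

Request:
carry_out:
  slide:
    - [0.002,0,0]
    - [0.004,0,0]
    - [0.004,0,0]
  dr:
    - [0,0,0]
    - [0,0,0]
    - [0,0,0]
  gripper: [0,0,0]

```text
clock: 10.72
eef_pos: [479.9, 2.9, 206.3]
eef_rot: [-3.139, -0.0, 1.511]
wrist_force: [-10.9, 2.0, 11.2]
finger_gap: 13.7
finger_force: 35.0
```

Request:
carry_out:
  slide:
    - [-0.001,0,0.001]
    - [-0.002,0,0.002]
    - [-0.002,0,0.002]
  dr:
    - [0,0,0]
    - [0,0,0]
    - [0,0,0]
  gripper: [0,0,0]

```text
clock: 10.97
eef_pos: [479.7, 2.8, 206.4]
eef_rot: [-3.141, -0.0, 1.511]
wrist_force: [-3.7, 2.3, 0.6]
finger_gap: 13.7
finger_force: 35.0
```

Run:
```python
from h import *
s=read_state();print(s["eef_pos"],s["eef_rot"],s["wrist_force"],s["moment"],s["joints"])
```

```text
[479.71187081   2.81560185 206.36261932] [-3.14075752e+00 -1.92434538e-04  1.51070110e+00] [-3.74637227  2.26445693  0.58856618] [ 0.29068786  0.58559919 -0.03497798] [-7.05660025e-02  2.53610757e-01  1.82147311e+00  2.09698329e-04
  1.06734590e+00 -1.05721018e-02]
```

Request:
carry_out:
  slide:
    - [0,0,0]
    - [0,0,0]
    - [0,0,0]
    - [0,0,0]
    - [0,0,0]
  dr:
    - [0,0,0]
    - [0,0,0]
    - [0,0,0]
    - [0,0,0]
    - [0,0,0]
  gripper: [40,40,40,40,40]

```text
clock: 11.38
eef_pos: [480.0, 2.7, 206.7]
eef_rot: [3.141, 0.0, 1.511]
wrist_force: [0.1, 1.0, -0.9]
finger_gap: 37.5
finger_force: 0.0
```

Request:
carry_out:
  slide:
    - [0,0,0.08]
    - [0,0,0.2]
    - [0,-0.1,0.35]
    - [0,-0.24,0.5]
    - [0,-0.38,0.5]
    - [0,-0.52,0.5]
    - [0,-0.66,0.5]
    - [0,-0.8,0.5]
    - [0,-0.9,0.5]
    - [0,-1.0,0.5]
  dr:
    - [0,0,0]
    - [0,0,0]
    - [0,0,0]
    - [0,0,0]
    - [0,0,0]
    - [0,0,0]
    - [0,0,0]
    - [0,0,0]
    - [0,0,0]
    - [0,0,0]
  gripper: [40,40,40,40,40,40,40,40,40,40]

```text
clock: 12.22
eef_pos: [479.5, -249.1, 331.6]
eef_rot: [3.142, 0.0, 1.51]
wrist_force: [0.2, -0.2, 0.1]
finger_gap: 37.7
finger_force: 0.0
```

Request:
carry_out:
  slide:
    - [0,-0.08,-0.02]
    - [0.0,-0.16,-0.15]
    - [0.02,-0.25,-0.25]
    - [0.02,-0.34,-0.25]
    - [0.02,-0.42,-0.25]
    - [0.02,-0.48,-0.25]
    - [0.02,-0.48,-0.25]
    - [0.02,-0.48,-0.25]
  dr:
    - [0,0,-0.006]
    - [0,0,-0.012]
    - [0,0,-0.018]
    - [0,0,-0.02]
    - [0,0,-0.02]
    - [0,0,-0.02]
    - [0,0,-0.02]
    - [0,0,-0.02]
  gripper: [60,60,60,60,60,60,60,60]

```text
clock: 12.88
eef_pos: [484.7, -367.5, 268.7]
eef_rot: [-3.141, -0.0, 1.384]
wrist_force: [-0.2, 0.7, -0.9]
finger_gap: 56.1
finger_force: 0.0
```

Run:
```python
from h import *
import pickle
np.set_printoptions(precision=2,suppress=True)
m=camera_model("wrist");im=camera("wrist");s=read_state();pickle.dump((m,im,s),open("w8.pkl","wb"))
print(s["eef_pos"],s["eef_rot"])
g=cv2.cvtColor(im,cv2.COLOR_RGB2HSV)
pr=proj(m,[[533,-246,4],[513,-353,7],[504,-400,7]]);print(pr)
roi=np.zeros(im.shape[:2],np.uint8);cv2.line(roi,*[tuple(int(v) for v in p) for p in pr[:2]],1,30)
w=(((g[...,1]<70)&(g[...,2]>120))&(roi>0)).astype(np.uint8)
n,l,st,_=cv2.connectedComponentsWithStats(w);k=1+st[1:,4].argmax();print(st[k])
c=cv2.findContours((l==k).astype(np.uint8),0,2)[0][0];r=cv2.minAreaRect(c);b=cv2.boxPoints(r);P=onz(m,b,6)
print(r);print(P);
e=sorted([(P[i]+P[i-1])/2 for i in range(4)],key=lambda p:p[1]);a,z=e[0],e[-1];d=z-a
print("shoulder",a,"tip",z,np.linalg.norm(d),"yaw",np.degrees(np.arctan2(d[1],d[0])),"grip mid",a-24*d/np.linalg.norm(d))
cv2.imwrite("pics/w8.png",im[:,:,::-1])
```

```text
[ 484.86 -366.9   268.96] [-3.14 -0.    1.38]
[[343.94  43.99]
 [342.53 159.94]
 [341.59 206.07]]
[338  44  11 115 958]
((343.40997314453125, 101.01051330566406), (8.510024070739746, 114.2188720703125), 1.4688007831573486)
[[ 508.63 -350.35    6.  ]
 [ 529.8  -245.56    6.  ]
 [ 537.54 -247.18    6.  ]
 [ 516.93 -352.13    6.  ]]
shoulder [ 512.78 -351.24    6.  ] tip [ 533.67 -246.37    6.  ] 106.93294377292716 yaw 78.73399662764386 grip mid [ 508.09 -374.78    6.  ]
```

View pics/w8.png

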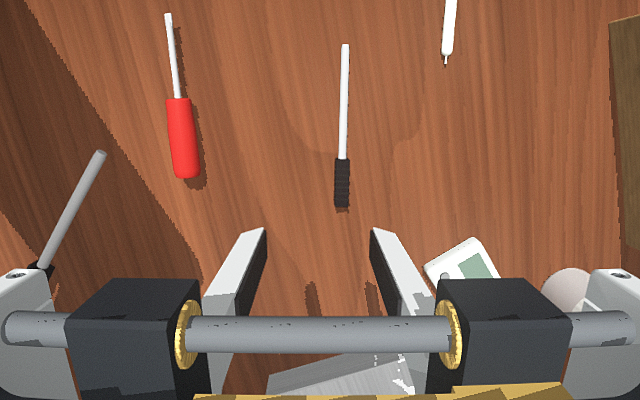

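Wrist view 8: the small pin's shank runs from (345,44) to (343,159), with the grip down to (341,206). The measured shank length is 107 mm, as expected. I'll grasp it at its middle.

Request:
carry_out:
  slide:
    - [0.05,-0.02,-0.1]
    - [0.093,-0.032,-0.25]
    - [0.093,-0.032,-0.4]
    - [0.093,-0.032,-0.52]
    - [0.093,-0.032,-0.6]
    - [0.093,-0.032,-0.64]
    - [0.093,-0.032,-0.64]
    - [0.093,-0.032,-0.64]
  dr:
    - [0,0,-0.0016]
    - [0,0,-0.0016]
    - [0,0,-0.0016]
    - [0,0,-0.0016]
    - [0,0,-0.0016]
    - [0,0,-0.0016]
    - [0,0,-0.0016]
    - [0,0,-0.0016]
  gripper: [60,60,60,60,60,60,60,60]

```text
clock: 13.6
eef_pos: [508.6, -375.0, 110.2]
eef_rot: [3.141, 0.0, 1.376]
wrist_force: [0.3, 0.0, 0.2]
finger_gap: 56.1
finger_force: 0.0
```

Run:
```python
from h import *
s=read_state();print(s["eef_pos"],s["eef_rot"],s["wrist_force"])
```

```text
[ 508.58328631 -375.02067442  110.22058048] [3.14077263e+00 4.13901962e-04 1.37554970e+00] [0.30929634 0.03048713 0.23936781]
```

Request:
carry_out:
  slide:
    - [0,0,-0.02]
    - [0,0,-0.04]
    - [0,0,-0.046]
    - [0,0,-0.046]
    - [0,0,-0.046]
    - [0,0,-0.046]
    - [0,0,-0.046]
    - [0,0,-0.046]
    - [0,0,-0.046]
    - [0,0,-0.046]
  dr:
    - [0,0,0]
    - [0,0,0]
    - [0,0,0]
    - [0,0,0]
    - [0,0,0]
    - [0,0,0]
    - [0,0,0]
    - [0,0,0]
    - [0,0,0]
    - [0,0,0]
  gripper: [60,60,40,0,0,0,0,0,0,0]
  newtons: 50

```text
clock: 14.43
eef_pos: [508.2, -375.3, 97.7]
eef_rot: [3.141, 0.0, 1.375]
wrist_force: [0.2, -0.8, -0.3]
finger_gap: 13.0
finger_force: 50.0
```

Request:
carry_out:
  slide:
    - [0,0,0]
    - [0,0,0]
    - [0,0,0]
    - [0,0,0]
  dr:
    - [0,0,0]
    - [0,0,0]
    - [0,0,0]
    - [0,0,0]
  gripper: [0,0,0,0]

```text
clock: 14.77
eef_pos: [508.1, -375.3, 97.7]
eef_rot: [3.142, 0.0, 1.375]
wrist_force: [-0.2, 0.4, 0.6]
finger_gap: 13.7
finger_force: 50.0
```

Run:
```python
from h import *
s=read_state();print(s["eef_pos"],s["eef_rot"],s["wrist_force"],s["finger_gap"],s["finger_force"])
```

```text
[ 508.13840883 -375.31576153   97.69156031] [3.14152943e+00 3.19414408e-05 1.37495591e+00] [-0.1709545   0.35444962  0.62622043] 13.70958538722163 49.99722898006439
```

Request:
carry_out:
  slide:
    - [0,0,0.06]
    - [0,0,0.16]
    - [0,0,0.28]
    - [0.04,0.08,0.33]
    - [0.09,0.2,0.33]
    - [0.14,0.3,0.33]
    - [0.14,0.4,0.33]
    - [0.14,0.46,0.33]
    - [0.14,0.46,0.33]
    - [0.14,0.46,0.33]
  dr:
    - [0,0,0]
    - [0,0,0]
    - [0.0047,0,0.005]
    - [0.0047,0,0.01]
    - [0.0047,0,0.015]
    - [0.0047,-0.0003,0.0216]
    - [0.0047,-0.0003,0.0216]
    - [0.0047,-0.0003,0.0216]
    - [0.0047,-0.0003,0.0216]
    - [0.0047,-0.0003,0.0216]
  gripper: [0,0,0,0,0,0,0,0,0,0]

```text
clock: 15.6
eef_pos: [543.1, -260.3, 180.3]
eef_rot: [-3.14, -0.029, 1.511]
wrist_force: [-0.7, -0.8, 0.8]
finger_gap: 13.6
finger_force: 50.0
```

```bash
cat > pin.py <<'E'
from h import *
from scipy.spatial.transform import Rotation as R
np.set_printoptions(precision=2,suppress=True)
def pin(s):
    g=R.from_euler("xyz",[np.pi,0,1.375]).as_matrix();a=np.radians(1.7)
    d0=g.T@np.array([np.cos(1.375)*np.cos(a),np.sin(1.375)*np.cos(a),-np.sin(a)])
    o=g.T@np.array([0,0,-90.0])
    T=R.from_euler("xyz",s["eef_rot"]).as_matrix();d=T@d0;tip=s["eef_pos"]+T@o+130.5*d
    return tip,d
if __name__=="__main__":
    s=read_state();t,d=pin(s);print("t",s["clock"],"tcp",s["eef_pos"],"rot",s["eef_rot"]);print("tip",t,"d",d,"yaw",np.degrees(np.arctan2(d[1],d[0])),"pitch",np.degrees(d[2]))
    M=np.array([551.3,-57.5,90]);print("mouth-tip",M-t,"f",s["wrist_force"],"line x err",554.6+(t[1]+2.5)*.06-t[0],"gap",s["finger_gap"])
E
python3 pin.py
python3 - <<'E'
from pin import *
import pickle
m=camera_model("wrist");im=camera("wrist");s=read_state();pickle.dump((m,im,s),open("w9.pkl","wb"))
t,d=pin(s);print(proj(m,[t,t-106*d,[551.3,-57.5,90],[551.3,-57.5,81],[545,-37,99]]))
cv2.imwrite("pics/w9.png",im[:,:,::-1])
E
```

```text
t 15.6 tcp [ 543.1  -260.29  180.28] rot [-3.14 -0.03  1.51]
tip [ 550.83 -127.38   90.27] d [ 0.06  1.   -0.  ] yaw 86.59441878010895 pitch -0.02250314460702964
mouth-tip [ 0.47 69.88 -0.27] f [-0.74 -0.78  0.8 ] line x err -3.725675341355327 gap 13.607281946888596
[[ 317.01  -18.99]
 [ 316.92  203.9 ]
 [ 308.37 -184.48]
 [ 308.87 -169.73]
 [ 289.85 -247.4 ]]
```

View pics/w9.png

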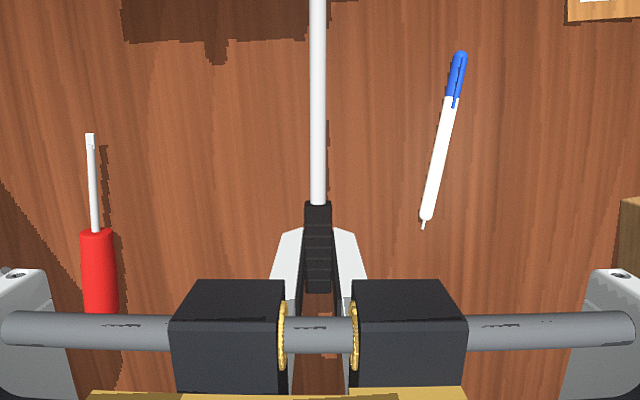

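Wrist view 9: the pin is held straight, with its shoulder at (317,203) against a prediction of (317,204). I'll approach the mouth.

Request:
carry_out:
  slide:
    - [0.0,0.05,-0.001]
    - [0,0.13,-0.001]
    - [0,0.2,-0.001]
    - [0,0.24,-0.001]
    - [0.001,0.26,-0.001]
    - [0.001,0.26,-0.001]
    - [0.001,0.26,-0.001]
  dr:
    - [0,0,0]
    - [0,0,0]
    - [0,0,0]
    - [0,0,0]
    - [0,0,0]
    - [0,0,0]
    - [0,0,0]
  gripper: [0,0,0,0,0,0,0]

```text
clock: 16.23
eef_pos: [543.4, -195.7, 180.0]
eef_rot: [-3.14, -0.029, 1.511]
wrist_force: [0.3, -0.5, -0.0]
finger_gap: 13.7
finger_force: 50.0
```

```bash
python3 pin.py
```

```text
t 16.2333 tcp [ 543.41 -195.73  179.95] rot [-3.14 -0.03  1.51]
tip [551.27 -62.83  89.95] d [ 0.06  1.   -0.  ] yaw 86.55090876791068 pitch -0.020659650779126106
mouth-tip [0.03 5.33 0.05] f [ 0.31 -0.54 -0.04] line x err -0.2881110394951065 gap 13.66741248702617
```

Request:
carry_out:
  slide:
    - [0,0.008,0]
    - [0,0.014,0]
    - [0,0.02,0]
    - [0,0.026,0]
    - [0.001,0.032,0]
    - [0.001,0.032,0]
  dr:
    - [0,0,0]
    - [0,0,0]
    - [0,0,0]
    - [0,0,0]
    - [0,0,0]
    - [0,0,0]
  gripper: [0,0,0,0,0,0]

```text
clock: 16.73
eef_pos: [543.7, -187.1, 179.9]
eef_rot: [-3.14, -0.03, 1.511]
wrist_force: [0.6, 0.2, 0.1]
finger_gap: 13.7
finger_force: 50.0
```

```bash
python3 pin.py
```

```text
t 16.7333 tcp [ 543.67 -187.08  179.91] rot [-3.14 -0.03  1.51]
tip [551.47 -54.15  89.93] d [ 0.06  1.   -0.  ] yaw 86.56880915583274 pitch -0.007681505399292468
mouth-tip [-0.17 -3.35  0.07] f [0.58 0.22 0.1 ] line x err 0.03406032453301577 gap 13.747243148412876
```

Request:
carry_out:
  slide:
    - [0,0.006,0]
    - [0.001,0.012,0]
    - [0.001,0.018,0]
    - [0.001,0.024,0]
    - [0.001,0.024,0]
  dr:
    - [0,0,0]
    - [0,0,0]
    - [0,0,0]
    - [0,0,0]
    - [0,0,0]
  gripper: [0,0,0,0,0]

```text
clock: 17.15
eef_pos: [543.9, -181.0, 179.9]
eef_rot: [-3.14, -0.03, 1.511]
wrist_force: [1.5, 0.4, -0.6]
finger_gap: 13.4
finger_force: 50.0
```

```bash
python3 pin.py
```

```text
t 17.15 tcp [ 543.9  -180.99  179.91] rot [-3.14 -0.03  1.51]
tip [551.69 -48.06  89.94] d [ 0.06  1.   -0.  ] yaw 86.57386829386502 pitch -0.006928487570757618
mouth-tip [-0.39 -9.44  0.06] f [ 1.54  0.41 -0.63] line x err 0.17384969195052236 gap 13.385148931917177
```

Request:
carry_out:
  slide:
    - [0.001,0.008,0]
    - [0.002,0.016,0]
    - [0.002,0.024,0]
    - [0.003,0.032,0]
    - [0.003,0.032,0]
  dr:
    - [0,0,0]
    - [0,0,0]
    - [0,0,0]
    - [0,0,0]
    - [0,0,0]
  gripper: [0,0,0,0,0]

```text
clock: 17.57
eef_pos: [544.7, -172.9, 179.9]
eef_rot: [-3.14, -0.03, 1.511]
wrist_force: [-0.2, 0.3, -0.2]
finger_gap: 13.5
finger_force: 50.0
```

```bash
python3 pin.py
```

```text
t 17.5667 tcp [ 544.69 -172.9   179.92] rot [-3.14 -0.03  1.51]
tip [552.47 -39.96  89.95] d [ 0.06  1.   -0.  ] yaw 86.57751328304442 pitch -0.006674674357185417
mouth-tip [ -1.17 -17.54   0.05] f [-0.21  0.29 -0.17] line x err -0.12088306571274643 gap 13.545725952152264
```

Request:
carry_out:
  slide:
    - [0.003,0,0]
    - [0.005,0,0]
    - [0.005,0,0]
  dr:
    - [0,0,0]
    - [0,0,0]
    - [0,0,0]
  gripper: [0,0,0]

```text
clock: 17.82
eef_pos: [545.9, -173.3, 179.8]
eef_rot: [-3.139, -0.03, 1.511]
wrist_force: [-0.6, 0.0, -0.6]
finger_gap: 13.2
finger_force: 50.0
```

Request:
carry_out:
  slide:
    - [-0.004,0,0]
    - [-0.008,0,0]
    - [-0.01,0,0]
    - [-0.01,0,0]
  dr:
    - [0,0,0]
    - [0,0,0]
    - [0,0,0]
    - [0,0,0]
  gripper: [0,0,0,0]

```text
clock: 18.15
eef_pos: [543.3, -173.4, 179.9]
eef_rot: [-3.14, -0.029, 1.51]
wrist_force: [0.8, -0.1, -0.6]
finger_gap: 13.6
finger_force: 50.0
```

Run:
```python
from pin import *
import pickle
m=camera_model("wrist");im=camera("wrist");s=read_state();pickle.dump((m,im,s),open("w10.pkl","wb"))
t,d=pin(s);print(t,proj(m,[t,t-106*d,[551.3,-57.5,90],[551.5,-57.5,99]]))
cv2.imwrite("pics/w10.png",cv2.resize(im[0:210,210:430,::-1],None,fx=2.8,fy=2.8,interpolation=2))
```

```text
[551.21 -40.42  89.98] [[316.96 -20.77]
 [317.08 202.52]
 [319.37  18.2 ]
 [319.88  12.83]]
```

View pics/w10.png

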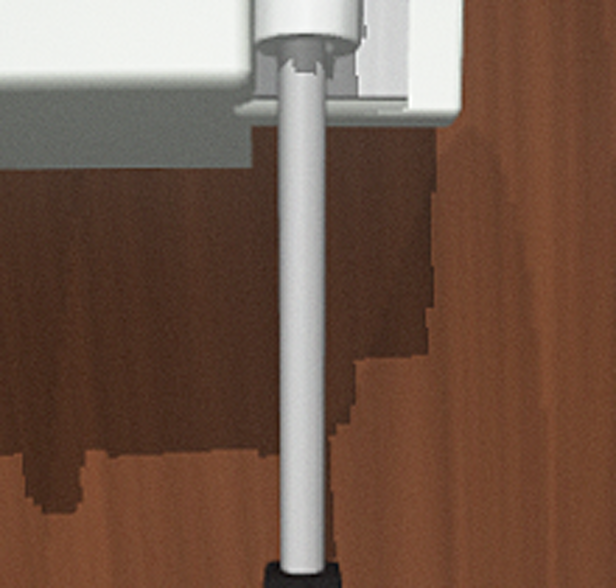

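Wrist view 10: the pin (columns 279–325) is inside the first knuckle (254–360), about 1 mm to the −x side as the probe left it. I'll recentre and feed on.

Request:
carry_out:
  slide:
    - [0.004,0,0]
    - [0.005,0.008,0]
    - [0.006,0.016,0]
    - [0.006,0.024,0]
    - [0.007,0.032,0]
    - [0.007,0.032,0]
  dr:
    - [0,0,0]
    - [0,0,0]
    - [0,0,0]
    - [0,0,0]
    - [0,0,0]
    - [0,0,0]
  gripper: [0,0,0,0,0,0]

```text
clock: 18.7
eef_pos: [545.2, -164.8, 179.9]
eef_rot: [-3.14, -0.03, 1.511]
wrist_force: [0.2, 0.9, 0.2]
finger_gap: 13.4
finger_force: 50.0
```

```bash
python3 pin.py
```

```text
t 18.7 tcp [ 545.18 -164.83  179.9 ] rot [-3.14 -0.03  1.51]
tip [552.95 -31.89  89.93] d [ 0.06  1.   -0.  ] yaw 86.58215709449338 pitch -0.005557437274058568
mouth-tip [ -1.65 -25.61   0.07] f [0.16 0.88 0.23] line x err -0.11135818679497334 gap 13.377403741932072
```

Request:
carry_out:
  slide:
    - [0,0.008,0]
    - [0.001,0.016,0]
    - [0.001,0.024,0]
    - [0.002,0.032,0]
    - [0.002,0.032,0]
  dr:
    - [0,0,0]
    - [0,0,0]
    - [0,0,0]
    - [0,0,0]
    - [0,0,0]
  gripper: [0,0,0,0,0]

```text
clock: 19.12
eef_pos: [545.7, -156.9, 179.9]
eef_rot: [-3.14, -0.03, 1.511]
wrist_force: [0.3, 0.4, 0.3]
finger_gap: 13.1
finger_force: 50.0
```

Request:
carry_out:
  slide:
    - [0,0.008,0]
    - [0.001,0.016,0]
    - [0.001,0.024,0]
    - [0.002,0.032,0]
    - [0.002,0.032,0]
  dr:
    - [0,0,0]
    - [0,0,0]
    - [0,0,0]
    - [0,0,0]
    - [0,0,0]
  gripper: [0,0,0,0,0]

```text
clock: 19.53
eef_pos: [546.2, -148.9, 179.9]
eef_rot: [-3.14, -0.03, 1.511]
wrist_force: [0.1, 0.3, -0.7]
finger_gap: 13.5
finger_force: 50.0
```

```bash
python3 pin.py
```

```text
t 19.5333 tcp [ 546.17 -148.93  179.91] rot [-3.14 -0.03  1.51]
tip [553.96 -16.    89.93] d [ 0.06  1.   -0.  ] yaw 86.5741908960918 pitch -0.0068604709908175986
mouth-tip [ -2.66 -41.5    0.07] f [ 0.12  0.32 -0.74] line x err -0.16924799218122644 gap 13.50617808062194
```

Request:
carry_out:
  slide:
    - [0,0.008,0]
    - [0.001,0.016,0]
    - [0.001,0.024,0]
    - [0.002,0.032,0]
    - [0.002,0.032,0]
  dr:
    - [0,0,0]
    - [0,0,0]
    - [0,0,0]
    - [0,0,0]
    - [0,0,0]
  gripper: [0,0,0,0,0]

```text
clock: 19.95
eef_pos: [546.7, -140.9, 179.9]
eef_rot: [-3.14, -0.03, 1.511]
wrist_force: [0.4, 0.7, -0.6]
finger_gap: 13.3
finger_force: 50.0
```

Request:
carry_out:
  slide:
    - [0,0.008,0]
    - [0.001,0.016,0]
    - [0.001,0.024,0]
    - [0.002,0.032,0]
    - [0.002,0.032,0]
  dr:
    - [0,0,0]
    - [0,0,0]
    - [0,0,0]
    - [0,0,0]
    - [0,0,0]
  gripper: [0,0,0,0,0]

```text
clock: 20.37
eef_pos: [547.2, -132.9, 179.9]
eef_rot: [-3.14, -0.03, 1.511]
wrist_force: [-0.4, 0.9, -1.1]
finger_gap: 13.5
finger_force: 50.0
```

Request:
carry_out:
  slide:
    - [0,0.008,0]
    - [0.001,0.016,0]
    - [0.001,0.024,0]
    - [0.002,0.032,0]
    - [0.002,0.032,0]
  dr:
    - [0,0,0]
    - [0,0,0]
    - [0,0,0]
    - [0,0,0]
    - [0,0,0]
  gripper: [0,0,0,0,0]

```text
clock: 20.78
eef_pos: [547.6, -124.9, 179.9]
eef_rot: [-3.14, -0.03, 1.511]
wrist_force: [-0.2, -0.7, -1.0]
finger_gap: 13.7
finger_force: 50.0
```

```bash
python3 pin.py
```

```text
t 20.7833 tcp [ 547.65 -124.91  179.9 ] rot [-3.14 -0.03  1.51]
tip [555.43   8.02  89.92] d [ 0.06  1.   -0.  ] yaw 86.57554033427162 pitch -0.006855231933954197
mouth-tip [ -4.13 -65.52   0.08] f [-0.21 -0.74 -1.  ] line x err -0.19562738073454966 gap 13.673461699640294
```

Request:
carry_out:
  slide:
    - [0,0.008,0]
    - [0.001,0.016,0]
    - [0.001,0.024,0]
    - [0.002,0.032,0]
    - [0.002,0.032,0]
  dr:
    - [0,0,0]
    - [0,0,0]
    - [0,0,0]
    - [0,0,0]
    - [0,0,0]
  gripper: [0,0,0,0,0]

```text
clock: 21.2
eef_pos: [548.2, -116.9, 179.9]
eef_rot: [-3.14, -0.03, 1.511]
wrist_force: [0.6, -0.4, -1.0]
finger_gap: 13.3
finger_force: 50.0
```

Request:
carry_out:
  slide:
    - [0,0.008,0]
    - [0.001,0.016,0]
    - [0.001,0.024,0]
    - [0.002,0.032,0]
    - [0.002,0.032,0]
  dr:
    - [0,0,0]
    - [0,0,0]
    - [0,0,0]
    - [0,0,0]
    - [0,0,0]
  gripper: [0,0,0,0,0]

```text
clock: 21.62
eef_pos: [548.7, -108.9, 179.9]
eef_rot: [-3.14, -0.03, 1.511]
wrist_force: [0.3, -0.2, -1.2]
finger_gap: 13.4
finger_force: 50.0
```

Request:
carry_out:
  slide:
    - [0,0.008,0]
    - [0.001,0.016,0]
    - [0.001,0.024,0]
    - [0.002,0.032,0]
    - [0.002,0.032,0]
  dr:
    - [0,0,0]
    - [0,0,0]
    - [0,0,0]
    - [0,0,0]
    - [0,0,0]
  gripper: [0,0,0,0,0]

```text
clock: 22.03
eef_pos: [549.2, -100.9, 179.9]
eef_rot: [-3.14, -0.03, 1.511]
wrist_force: [0.3, 0.3, -0.5]
finger_gap: 13.8
finger_force: 50.0
```

```bash
python3 pin.py
```

```text
t 22.0333 tcp [ 549.16 -100.92  179.91] rot [-3.14 -0.03  1.51]
tip [556.94  32.02  89.93] d [ 0.06  1.   -0.  ] yaw 86.57609251920191 pitch -0.005946589579067618
mouth-tip [ -5.64 -89.52   0.07] f [ 0.34  0.35 -0.52] line x err -0.27277044386130456 gap 13.83180575330681
```

16.5 mm remain, and the last case knuckle comes next. I'll feed slower.

Request:
carry_out:
  slide:
    - [0,0.006,0]
    - [0.0,0.012,0]
    - [0.001,0.018,0]
    - [0.001,0.024,0]
    - [0.001,0.024,0]
  dr:
    - [0,0,0]
    - [0,0,0]
    - [0,0,0]
    - [0,0,0]
    - [0,0,0]
  gripper: [0,0,0,0,0]

```text
clock: 22.45
eef_pos: [549.4, -95.0, 179.9]
eef_rot: [-3.14, -0.03, 1.511]
wrist_force: [-0.6, -0.2, -0.9]
finger_gap: 13.5
finger_force: 50.0
```

Request:
carry_out:
  slide:
    - [0,0.006,0]
    - [0.001,0.012,0]
    - [0.001,0.018,0]
    - [0.002,0.024,0]
    - [0.002,0.024,0]
  dr:
    - [0,0,0]
    - [0,0,0]
    - [0,0,0]
    - [0,0,0]
    - [0,0,0]
  gripper: [0,0,0,0,0]

```text
clock: 22.87
eef_pos: [549.9, -89.0, 179.9]
eef_rot: [-3.14, -0.03, 1.511]
wrist_force: [0.1, -0.4, -0.1]
finger_gap: 13.9
finger_force: 50.0
```

Request:
carry_out:
  slide:
    - [0,0.004,0]
    - [0,0.008,0]
    - [0,0.01,0]
    - [0,0.01,0]
  dr:
    - [0,0,0]
    - [0,0,0]
    - [0,0,0]
    - [0,0,0]
  gripper: [0,0,0,0]

```text
clock: 23.2
eef_pos: [549.9, -86.7, 179.9]
eef_rot: [-3.14, -0.03, 1.511]
wrist_force: [0.7, 0.7, -0.4]
finger_gap: 13.7
finger_force: 50.0
```

```bash
python3 pin.py
```

```text
t 23.2 tcp [549.86 -86.67 179.89] rot [-3.14 -0.03  1.51]
tip [557.66  46.25  89.91] d [ 0.06  1.   -0.  ] yaw 86.56590184457296 pitch -0.009150420961691587
mouth-tip [  -6.36 -103.75    0.09] f [ 0.7   0.71 -0.38] line x err -0.13756649215815742 gap 13.74062790036464
```

Request:
carry_out:
  slide:
    - [0,0.002,0]
    - [0,0.004,0]
    - [0,0.006,0]
    - [0,0.006,0]
  dr:
    - [0,0,0]
    - [0,0,0]
    - [0,0,0]
    - [0,0,0]
  gripper: [0,0,0,0]

```text
clock: 23.53
eef_pos: [549.9, -85.3, 179.9]
eef_rot: [-3.14, -0.029, 1.511]
wrist_force: [0.2, 0.9, -0.6]
finger_gap: 13.7
finger_force: 50.0
```

Request:
carry_out:
  slide:
    - [0,0.002,0]
    - [0,0.003,0]
    - [0,0.003,0]
  dr:
    - [0,0,0]
    - [0,0,0]
    - [0,0,0]
  gripper: [0,0,0]

```text
clock: 23.78
eef_pos: [549.9, -85.0, 179.9]
eef_rot: [-3.14, -0.029, 1.511]
wrist_force: [-1.2, -5.0, -1.0]
finger_gap: 13.6
finger_force: 50.0
```

Request:
carry_out:
  slide:
    - [0,0.002,0]
    - [0,0.003,0]
    - [0,0.003,0]
  dr:
    - [0,0,0]
    - [0,0,0]
    - [0,0,0]
  gripper: [0,0,0]

```text
clock: 24.03
eef_pos: [549.8, -84.8, 180.0]
eef_rot: [-3.14, -0.027, 1.51]
wrist_force: [-0.8, -9.3, -1.4]
finger_gap: 13.4
finger_force: 50.0
```

Contact is at 105.4 mm of travel with −9 N, which is where the shoulder should meet the first knuckle. I'll let go.

Request:
carry_out:
  slide:
    - [0,-0.001,0]
    - [0,-0.001,0]
    - [0,-0.001,0]
    - [0,-0.001,0]
    - [0,-0.001,0]
    - [0,-0.001,0]
  dr:
    - [0,0,0]
    - [0,0,0]
    - [0,0,0]
    - [0,0,0]
    - [0,0,0]
    - [0,0,0]
  gripper: [0,35,35,35,35,35]

```text
clock: 24.53
eef_pos: [549.9, -83.9, 179.9]
eef_rot: [-3.14, -0.03, 1.511]
wrist_force: [0.1, 0.3, 0.4]
finger_gap: 32.3
finger_force: 0.0
```

Request:
carry_out:
  slide:
    - [0,-0.01,0.08]
    - [0,-0.02,0.2]
    - [0,-0.05,0.32]
    - [0,-0.12,0.44]
    - [0,-0.22,0.48]
    - [0,-0.28,0.48]
    - [0,-0.28,0.48]
    - [0,-0.28,0.48]
  dr:
    - [0,0,0]
    - [0,0,0]
    - [0,0,0]
    - [0,0,0]
    - [0,0,0]
    - [0,0,0]
    - [0,0,0]
    - [0,0,0]
  gripper: [35,35,35,35,35,35,35,35]

```text
clock: 25.2
eef_pos: [549.5, -154.2, 298.3]
eef_rot: [-3.138, -0.03, 1.509]
wrist_force: [0.8, 0.0, -0.6]
finger_gap: 32.6
finger_force: 0.0
```

Run:
```python
from h import *
np.set_printoptions(precision=1,suppress=True)
m=camera_model("wrist");im=camera("wrist");s=read_state();print(s["eef_pos"])
# expected grip: shoulder at mouth, dark region between; sample along the pin axis line, z=97 (grip top)
g=cv2.cvtColor(im,cv2.COLOR_RGB2GRAY)
for y in np.arange(-115,-40,2.5):
    p=proj(m,[551.3+(y+57.5)*.06,y,98])[0]; print(y,p.astype(int),g[int(p[1]),int(p[0])] if 0<=p[1]<400 else None,end=" | ")
```

```text
[ 549.6 -153.6  298.3]
-115.0 [313 155] 49 | -112.5 [313 152] 51 | -110.0 [313 149] 52 | -107.5 [313 146] 54 | -105.0 [313 142] 33 | -102.5 [313 139] 40 | -100.0 [313 136] 40 | -97.5 [313 133] 42 | -95.0 [313 130] 41 | -92.5 [313 127] 40 | -90.0 [313 124] 47 | -87.5 [312 120] 42 | -85.0 [312 117] 46 | -82.5 [312 114] 38 | -80.0 [312 111] 54 | -77.5 [312 108] 44 | -75.0 [312 104] 42 | -72.5 [312 101] 50 | -70.0 [312  98] 49 | -67.5 [312  95] 58 | -65.0 [312  91] 56 | -62.5 [312  88] 58 | -60.0 [312  85] 52 | -57.5 [312  82] 132 | -55.0 [312  78] 243 | -52.5 [312  75] 243 | -50.0 [312  72] 244 | -47.5 [312  68] 244 | -45.0 [312  65] 245 | -42.5 [312  62] 246 |
```

Run:
```python
from cell import *
print(sign_off())
```

```text
the job is handed in; nothing more can be done
None
```

The lid is back on the case and the pin is through all five knuckles, with its shoulder stopped firmly against the first one at about 9 N. The pin was released and the job handed in at about 25 s; I viewed 11 pictures by mistake, one over the limit of 10.

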